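# Unclamp a power module and slide it out of its test fixture

### The job

Swing the fixture's hold-down bar up and all the way over so that it stays open, then slide the freed module lengthwise out of its guides, keeping it level. Set it down gently on the inspection plate, lying wholly on the plate along its length with one end pushed up snug and square against the raised edge, and let go; do not shove the plate's edge hard, and leave the circuit board, the glue bottle and the power adapter where they are.

Things in the scene. Friction and masses are not known exactly. Their poses are not given: they have to be found in the camera images.
- fixture: Fixed grey test fixture, base 210 x 170 mm (x -95 to +115, y -50 to +120). Origin on the bench. A channel (floor z 10 mm) runs along its y axis, open at the -y end. A hood (99 mm wide, top z 85) covers it from y +20 to +115. A post at x -78, y -5 (20 mm wide, top z 77) bears the closed bar; the back of the channel is shut.
- mouth (a point): Channel mouth, on its floor: fixture 0, -45, 10 mm. Rails at x +-40.5 to +-50.5 mm run from here to y +115, with lips in to x +-31 (top z 22 mm) over the module's foot: it cannot be lifted, only slid out to the fixture's -y (play 2.5 mm each side, 3 mm up). It can bind if pulled askew: ease off, regrip. Clear once its middle is 85 mm outside (fixture y -130).
- hinge (a point): Centre of the hold-down bar's hinge pin: 95, -5, 85 mm in the fixture's axes. The pin lies along the fixture's y axis between two cheeks (y -30 to +20, x 85 to 105, top z 95).
- bar (a joint): Hold-down bar angle, rad: 0 = down, level across the channel; grows as the handle end rises; 1.57 upright; stop at 2.3, leaning away to the fixture's +x. Bar 24 mm wide, 14 thick, about 0.28 kg, swings freely: falls shut if let go below about 1.6, beyond that falls open to the stop. A key under it sits in the module's cross slot and blocks sliding while the bar is down.
- handle (a point): Middle of the bar's grip: black round rod, 16 mm diameter, 66 mm long, parallel to the hinge pin, sticking out sideways to the fixture's -y from the bar's free end. 187 mm from the pin; bar down: fixture -92, -48, 85 mm. It can turn between the fingers, so it can be carried round its arc with the gripper kept pointing down.
- module_mid (a point): Centre of the module (about 0.7 kg): aluminium foot 76 x 170 x 5 mm (x, y, z), black body on it 46 wide, 170 long, 64 high in all; this point is 32 over its underside. Long axis y, starting along the fixture's y, middle near fixture y +25, under the hood. Top slot 26 wide, 22 deep, centred at y -30. Mass centre near the middle: held by the nose alone it droops once clear.
- nose (a point): Point to grip on the module's uncovered end, a block 42 mm long between the slot and its -y end: 64 mm to -y of the middle, 16 mm below the top, 48 mm over its underside. Gripped across the 46 mm width (x).
- plate: Fixed bare aluminium inspection plate lying on the bench, 130 x 210 mm (x, y), top at z 6 mm. Origin on the bench under its centre. A raised edge 12 mm thick, top at z 22 mm, runs along x at its -y end; the edge's inner face is at the plate's y = -93 mm, so the module's middle lies at y = -8 mm when its end touches the face.
- board: Bystander: loose green circuit board lying flat, 90 x 110 x 4 mm. Origin at the centre of its underside.
- glue: Bystander: white glue bottle standing, 44 mm in diameter, 85 mm high. Origin at the centre of its underside.
- adapter: Bystander: black power adapter brick, 52 x 115 x 32 mm. Origin at the centre of its underside.
- module: The module as a whole: same axes as module_mid, origin at the centre of its underside (see module_mid).
Things that resemble listed ones, but are neither listed nor needed, are in the scene too. Leave any purple look-alike of the module alone. Several things have the shape of the plate; the one meant has the colours described above.

How it is judged:
By the outcome, as a careful person would: the job done as asked, in the order asked, and still so for the second after the job is handed in, with the robot touching nothing.
It also fails if it takes over 61 s, if anything falls off the work surface, if the arm or the gripper's body presses on something with over 40 N, if the wrist force passes 120 N, or if a joint passes its speed limit or range.

### The arm

A 6-joint arm with a two-finger parallel gripper is mounted at the origin on the work surface. World frame = base frame: x ahead of the robot, y to its left, z up, the work surface at z = 0. Lengths are in m, angles in rad, forces in N, time in s.
With the tool pointing down it reaches from about 0.35 to 0.875 m from the base axis. Payload 15.5 kg.
Tool frame: the origin (TCP) lies at the very end of the fingers, on their centre line; the grasp point (between the pads) lies 19 mm behind it; z points along the fingers, y is the line along which they close (so a half turn about z gives the same grasp; the last joint's range is limited). The gripper opens to 85 mm and grips with 20 to 120 N. Pads are 22 mm wide; open, the fingers measure 114 mm over their backs; the gripper's body (76 mm by 85 mm) begins 54 mm behind the grasp point. The pads swing forward as they close: fully open they stand 13 mm farther back than shut.
Start: joints at [-1.347, 0.494, 1.345, -0, 1.302, -0.096], TCP at [0.196, -0.594, 0.231] pointing down, gripper open.
Joint ranges: [-2.91, 2.91], [-0.82, 2.16], [0.22, 2.67], [-1.22, 4.37], [0.12, 2.79], [-3.08, 3.08]. Speed limits (rad/s): [1.89, 1.89, 2.57, 3.01, 3.01, 3.01].

### API

Orientations are given as a 3x3 rotation matrix whose columns are the frame's x, y, z axes.
In Python, from plant import get_state, capture, camera_info, job_done gives the robot as it stands. The module is installed in compiled form; this text tells all that it offers.
- The arm moves only by the tool jog_arm, never from a script. Its argument "commands" is a list of rows, each an object of numbers: "x", "y", "z": the shift along the tool's x, y, z in units of 0.2 m (1.0 is 0.2 m); "wx", "wy", "wz": the turn, a rotation vector about the tool's x, y, z in units of 180 degrees (1.0 is 180 degrees); "fingers": the opening, from -1 (shut) to 1 (fully open). In form: [{"x": .., "y": .., "z": .., "wx": .., "wy": .., "wz": .., "fingers": ..}, ...]. A call has 1 to 5 rows; each row shifts and turns the commanded pose from where the row before left it, along the tool's axes as they then stand; what a row does not reach is not made up. A row lasts 1/8 s, in which the tool goes at most 62.5 mm and 10.7 degrees, less where a joint would pass 70% of its speed; a pose out of reach is approached as far as the arm can. A call with a number of a shift or a turn outside -1 to 1 is refused whole. A call with a gripper value outside its range is refused whole. The fingers move at their own pace and stop on an object; "newtons" is the grip in N (left out, the last holds). Time passes only in rows, so rows that do not move let the fingers close. It gives the time, the measured TCP pose, the force, the opening and the grip force at its end, in the units of the state.
- get_state(): the state, without advancing time (a new reading comes with each control period).
- capture(name): name is "scene" or "side" or "wrist"; returns (picture, depth): 420x560x3 uint8, red, green, blue; 420x560 float32, m along the optical axis (not along the pixel's ray), 0 where there is no reading.
- camera_info(name): a dict with "fx", "fy", "cx", "cy" (pixels), "k1" (the pictures are not rectified: a ray, as slopes to the right and down, at radius r is drawn at 1 + k1 r^2 times it, then the intrinsics apply), "R" (3x3) and "t" (3): a world point X has camera coordinates R X + t. Camera axes: x right, y down, z forward; pixel columns grow to the right and rows downward; lengths in m; the calibration is good to about 2 mm. A picture is of the moment at which its call begins: read the wrist's pose just before it. camera_info takes no time and is no camera call; for the wrist camera it gives the pose at the moment of the call.
- job_done(): hands the job in; it is judged then, once.
The state is a dict: "t": time; "joints": joint angles; "qd": joint speeds; "tau": joint torques, N m; "eef_pos": TCP position; "tool_rot": TCP orientation; "contact_force": force on the tool from outside, world axes, zero at the start; "moment": the same for the moment, N m; "opening": finger opening in m; "gripper_force": force on a finger pad.
Only numpy, scipy, OpenCV 4.12 (cv2) and the standard library are available. Lean on these libraries where they do the work, as an engineer would, in place of code of your own. Each camera call takes 0.05 s, during which the arm holds its last target. There are 200 camera calls.

## Working session

There is one attempt and no reset: what is moved stays moved. The work goes in short steps, Python scripts to look and compute and a tool call to move; the robot and the scene stay as the last step left them, time stands still between calls to the robot, and variables do not carry over. Pictures are saved under pics/ and viewed, at most 10 in all, crops included, and the job is handed in when it is done.

Besides the shell and the picture viewer there is one more tool, called after "Request:" by a JSON object that holds its "fn" and its "kwargs", one argument or row to a line. jog_arm: Moves the arm, as the interface text tells. Shifts and turns lie within -1 to 1; 1 stands for 0.2 m of shift or 180 degrees of turn. Its arguments: {"type":"object","properties":{"commands":{"type":"array"},"newtons":{"type":"number"}},"required":["commands"]}

```bash
mkdir -p pics
cat > h.py <<'E'
import numpy as np, cv2
from plant import *
def grab(n,save=None):
    ci=camera_info(n); p,d=capture(n)
    if save: cv2.imwrite('pics/'+save,cv2.cvtColor(p,cv2.COLOR_RGB2BGR))
    return ci,p,d
def cloud(ci,d):
    v,u=np.mgrid[0:d.shape[0],0:d.shape[1]]
    K=np.array([[ci['fx'],0,ci['cx']],[0,ci['fy'],ci['cy']],[0,0,1.]])
    pts=np.stack([u,v],-1).reshape(-1,1,2).astype(np.float64)
    n=cv2.undistortPoints(pts,K,np.array([ci['k1'],0,0,0,0.])).reshape(*d.shape,2)
    X=np.concatenate([n*d[...,None],d[...,None]],-1)
    R=np.array(ci['R']);t=np.array(ci['t'])
    return (X-t)@R   # world
E
python3 - <<'E'
from h import *
for n in('scene','side'):
    ci,p,d=grab(n,n+'0.png'); W=cloud(ci,d)
    np.savez(n+'0.npz',p=p,d=d,W=W)
    print(n,-np.array(ci['R']).T@ci['t'],ci['fx'],ci['k1'],(d==0).mean())
s=get_state();print(s['t'],s['tool_rot'],s['opening'],s['contact_force'])
E
```

```text
scene [1.22149515 0.79420427 0.90883902] 421.92772712241447 -0.08409211033079037 0.003677721088435374
side [1.40304401 0.61749963 0.86419195] 482.005381161749 -0.052928446851692686 0.005744047619047619
0.1 [[ 9.49605654e-01  3.13447015e-01 -2.66860308e-04]
 [ 3.13447117e-01 -9.49605048e-01  1.07566857e-03]
 [ 8.37532054e-05 -1.10510755e-03 -9.99999386e-01]] 0.0856480477330817 [-0.72532893 -0.24703171 -0.86315382]
```

View pics/scene0.png

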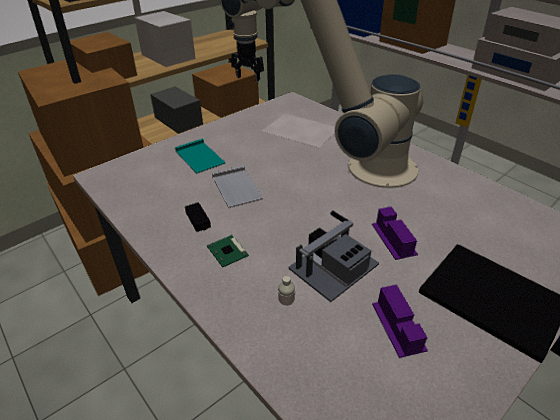

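View pics/side0.png

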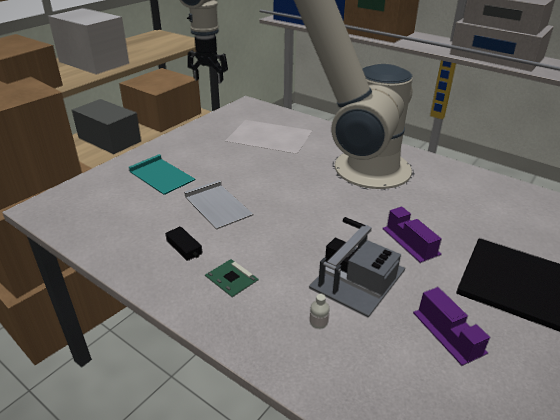

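The scene view shows the fixture near (333,258), with its hinge cheeks at (303,260) and the black handle at (341,216). The grey plate is at (238,187) with its raised edge at the top-left. The teal and white plates and the two purple modules are look-alikes. The board is at (228,250), the adapter at (197,216) and the glue at (286,291).

Run:
```python
from h import *
for n,pts in (('scene',dict(handle=(341,216),hinge=(303,258),hood=(345,250),plate=(238,187),glue=(286,285),board=(228,250),adapt=(197,214))),('side',dict(handle=(352,222),hood=(375,258),plate=(220,206)))):
    z=np.load(n+'0.npz');W=z['W']
    for k,(u,v) in pts.items(): print(n,k,W[v,u].round(3))
    # region heights about fixture
    h=pts['hood']; c=W[h[1],h[0]]
    near=np.linalg.norm(W[...,:2]-c[:2],axis=-1)<0.25
    for lab,lo,hi in(('base',.004,.016),('hoodtop',.078,.086),('barTop',.088,.1)):
        m=near&(W[...,2]>lo)&(W[...,2]<hi)
        P=W[m][:,:2]
        m8=cv2.morphologyEx(m.astype(np.uint8),cv2.MORPH_OPEN,np.ones((2,2)))
        nn,lb,st,cen=cv2.connectedComponentsWithStats(m8)
        for i in range(1,nn):
            if st[i,4]>40:
                Q=W[lb==i][:,:2].astype(np.float32); r=cv2.minAreaRect(Q*1000); print(lab,st[i,4],cen[i].round(),[np.round(x,1) for x in r])
    c=W[pts['plate'][1],pts['plate'][0]]
    near=np.linalg.norm(W[...,:2]-c[:2],axis=-1)<0.17
    for lab,lo,hi in(('plate',.0035,.009),('edge',.017,.026)):
        m=near&(W[...,2]>lo)&(W[...,2]<hi)
        nn,lb,st,cen=cv2.connectedComponentsWithStats(m.astype(np.uint8))
        for i in range(1,nn):
            if st[i,4]>25:
                Q=W[lb==i][:,:2].astype(np.float32); r=cv2.minAreaRect(Q*1000); print(lab,st[i,4],cen[i].round(),[np.round(x,1) for x in r], Q.mean(0))
```

```text
scene handle [0.438 0.168 0.093]
scene hinge [0.588 0.161 0.01 ]
scene hood [0.531 0.269 0.084]
scene plate [ 0.511 -0.266  0.006]
scene glue [0.731 0.246 0.07 ]
scene board [ 0.733 -0.02   0.005]
scene adapt [ 0.726 -0.201  0.034]
base 106 [385. 237.] [array([330.4, 265. ]), array([133.5,  16. ]), np.float64(65.6)]
base 42 [398. 255.] [array([363. , 341.6]), array([33. , 18.2]), np.float64(35.6)]
base 1156 [327. 279.] [array([886.7, 451.8]), array([925.4, 246.7]), np.float64(30.7)]
base 89 [380. 309.] [array([568.5, 434.8]), array([46.3, 16.7]), np.float64(63.7)]
base 52 [392. 332.] [array([595.9, 496.4]), array([38.9, 15.2]), np.float64(39.0)]
hoodtop 281 [353. 250.] [array([862.2, 498.3]), array([924.5, 108.7]), np.float64(32.8)]
hoodtop 196 [339. 254.] [array([542.6, 269.2]), array([71.2, 79.2]), np.float64(0.9)]
hoodtop 45 [287. 281.] [array([698.1, 221.7]), array([88.4, 16.5]), np.float64(37.1)]
barTop 466 [328. 236.] [array([820. , 422.7]), array([1086.9,  124.5]), np.float64(36.2)]
plate 972 [237. 188.] [array([ 510.2, -271.9]), array([211.7, 137. ]), np.float64(72.2)] [ 0.51
[... 706 characters left out ...]
ray([14.6, 46.4]), np.float64(84.5)]
hoodtop 55 [395. 257.] [array([453.2, 305.6]), array([135.7,  18.5]), np.float64(6.0)]
hoodtop 195 [365. 266.] [array([963.4, 451.6]), array([937. ,  73.1]), np.float64(25.1)]
hoodtop 42 [322. 299.] [array([692.5, 227.9]), array([89.7, 12.9]), np.float64(25.8)]
barTop 642 [348. 246.] [array([882.7, 342.5]), array([1172.2,  107.8]), np.float64(22.6)]
barTop 61 [382. 259.] [array([527.4, 291. ]), array([36.8, 17.6]), np.float64(2.4)]
plate 1319 [219. 207.] [array([ 511.9, -271.5]), array([223.6, 142.5]), np.float64(72.4)] [ 0.5166072 -0.2667724]
edge 125 [202. 187.] [array([ 480. , -369.1]), array([ 22. , 127.3]), np.float64(70.8)] [ 0.48292565 -0.36904407]
```

```bash
cat > plan.py <<'E'
from h import *
from scipy.spatial.transform import Rotation as Ro
import json
def down(yaw_y):  # tool down, tool y axis at world angle yaw_y (rad)
    y=np.array([np.cos(yaw_y),np.sin(yaw_y),0]); z=np.array([0,0,-1.]); return np.stack([np.cross(y,z),y,z],1)
def rows(way,fingers=1,start=None):
    """way: list of (pos,R,n). prints rounded rows by 5s; returns the commanded end pose"""
    s=get_state()
    p,R=(np.array(s['eef_pos']),np.array(s['tool_rot'])) if start is None else start
    out=[]
    for P,RT,n in way:
        for k in range(n,0,-1):
            d=R.T@(np.array(P)-p)/k/0.2
            w=Ro.from_matrix(R.T@RT).as_rotvec()/k/np.pi
            d=d.round(3);w=w.round(4)
            p=p+R@d*0.2; R=R@Ro.from_rotvec(w*np.pi).as_matrix()
            out.append({k2:float(v) for k2,v in zip(['x','y','z','wx','wy','wz'],[*d,*w]) if v}|{'fingers':fingers})
    for i in range(0,len(out),5): print(json.dumps(out[i:i+5]))
    return p,R
E
python3 -c "
from plan import *
rows([((.5,.1,.38),down(-.05),14)])"
```

```text
[{"x": 0.181, "y": -0.201, "z": -0.053, "wz": -0.0273, "fingers": 1}, {"x": 0.197, "y": -0.185, "z": -0.053, "wz": -0.0273, "fingers": 1}, {"x": 0.212, "y": -0.167, "z": -0.053, "wz": -0.0273, "fingers": 1}, {"x": 0.226, "y": -0.148, "z": -0.053, "wz": -0.0273, "fingers": 1}, {"x": 0.238, "y": -0.129, "z": -0.053, "wz": -0.0273, "fingers": 1}]
[{"x": 0.248, "y": -0.108, "z": -0.053, "wz": -0.0273, "fingers": 1}, {"x": 0.256, "y": -0.086, "z": -0.053, "wz": -0.0274, "fingers": 1}, {"x": 0.263, "y": -0.064, "z": -0.053, "wz": -0.0273, "fingers": 1}, {"x": 0.267, "y": -0.041, "z": -0.053, "wy": -0.0001, "wz": -0.0274, "fingers": 1}, {"x": 0.27, "y": -0.018, "z": -0.053, "wz": -0.0273, "fingers": 1}]
[{"x": 0.27, "y": 0.006, "z": -0.053, "wy": -0.0001, "wz": -0.0274, "fingers": 1}, {"x": 0.269, "y": 0.029, "z": -0.054, "wx": -0.0001, "wz": -0.0273, "fingers": 1}, {"x": 0.266, "y": 0.051, "z": -0.053, "wy": -0.0001, "wz": -0.0274, "fingers": 1}, {"x": 0.26, "y": 0.074, "z": -0.054, "wx": -0.0001, "wz": -0.0273, "fingers": 1}]
```

Request:
{"fn": "jog_arm", "kwargs": {
  "commands": [
    {"x": 0.18, "y": -0.2, "z": -0.05, "wz": -0.027, "fingers": 1},
    {"x": 0.2, "y": -0.185, "z": -0.05, "wz": -0.027, "fingers": 1},
    {"x": 0.21, "y": -0.17, "z": -0.05, "wz": -0.027, "fingers": 1},
    {"x": 0.225, "y": -0.15, "z": -0.05, "wz": -0.027, "fingers": 1},
    {"x": 0.24, "y": -0.13, "z": -0.05, "wz": -0.027, "fingers": 1}
  ]
}}

```text
validation failed for argument at $.co...
```

Request:
{"fn": "jog_arm", "kwargs": {
  "commands": [
    {"x": 0.25, "y": -0.11, "z": -0.05, "wz": -0.027, "fingers": 1},
    {"x": 0.255, "y": -0.085, "z": -0.05, "wz": -0.027, "fingers": 1},
    {"x": 0.26, "y": -0.065, "z": -0.05, "wz": -0.027, "fingers": 1},
    {"x": 0.27, "y": -0.04, "z": -0.05, "wz": -0.027, "fingers": 1},
    {"x": 0.27, "y": -0.02, "z": -0.05, "wz": -0.027, "fingers": 1}
  ]
}}

```text
validation failed for argument at $.co...
```

Request:
{"fn": "jog_arm", "kwargs": {
  "commands": [
    {"x": 0.27, "y": 0.005, "z": -0.05, "wz": -0.027, "fingers": 1},
    {"x": 0.27, "y": 0.03, "z": -0.05, "wz": -0.027, "fingers": 1},
    {"x": 0.265, "y": 0.05, "z": -0.05, "wz": -0.027, "fingers": 1},
    {"x": 0.26, "y": 0.075, "z": -0.05, "wz": -0.028, "fingers": 1}
  ]
}}

```text
validation failed for argument at $.co...
```

Run:
```python
from h import *
s=get_state(); ci,p,d=grab('wrist','w1.png'); W=cloud(ci,d); np.savez('w1.npz',p=p,W=W)
print(s['t'],s['eef_pos'],s['contact_force'],-np.array(ci['R']).T@ci['t'],ci['R'])
```

```text
0.1 [ 0.19581155 -0.59318882  0.23075809] [-0.72532893 -0.24703171 -0.86315382] [ 0.27531912 -0.56611573  0.37335766] [[ 0.3137399  -0.94950717 -0.00184518]
 [-0.89774232 -0.29726732  0.32510132]
 [-0.30923455 -0.10034076 -0.94567739]]
```

View pics/w1.png

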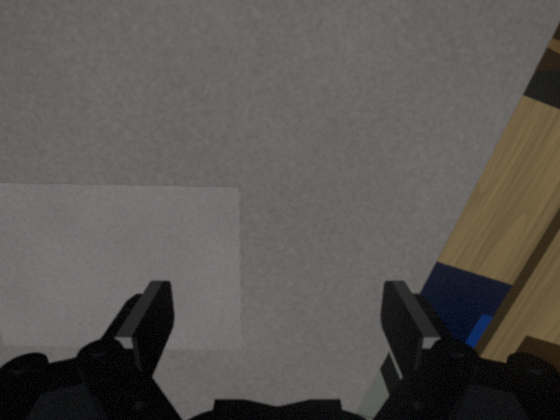

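The moves were refused, so the arm is still at its start; this picture shows only the bench and the white sheet at left (120,265). I'll retry with all fields given.

Request:
{"fn": "jog_arm", "kwargs": {
  "commands": [
    {"x": 0.18, "y": -0.2, "z": -0.05, "wx": 0.0, "wy": 0.0, "wz": -0.027, "fingers": 1.0}
  ]
}}

```text
t: 0.28
eef_pos: [0.2168, -0.5454, 0.2402]
tool_rot: [[0.92, 0.392, -0.0], [0.392, -0.92, 0.0], [-0.0, -0.001, -1.0]]
contact_force: [1.0, 0.1, 1.3]
opening: 0.0854
gripper_force: 0.0
```

Request:
{"fn": "jog_arm", "kwargs": {
  "commands": [
    {"x": 0.2, "y": -0.185, "z": -0.05, "wx": 0.0, "wy": 0.0, "wz": -0.027, "fingers": 1.0},
    {"x": 0.21, "y": -0.17, "z": -0.05, "wx": 0.0, "wy": 0.0, "wz": -0.027, "fingers": 1.0},
    {"x": 0.225, "y": -0.15, "z": -0.05, "wx": 0.0, "wy": 0.0, "wz": -0.027, "fingers": 1.0},
    {"x": 0.24, "y": -0.13, "z": -0.05, "wx": 0.0, "wy": 0.0, "wz": -0.027, "fingers": 1.0},
    {"x": 0.25, "y": -0.11, "z": -0.05, "wx": 0.0, "wy": 0.0, "wz": -0.027, "fingers": 1.0}
  ]
}}

```text
t: 0.9
eef_pos: [0.3268, -0.2935, 0.2916]
tool_rot: [[0.675, 0.738, 0.0], [0.738, -0.675, 0.0], [0.0, 0.0, -1.0]]
contact_force: [0.8, 0.2, -0.2]
opening: 0.0859
gripper_force: 0.0
```

Request:
{"fn": "jog_arm", "kwargs": {
  "commands": [
    {"x": 0.255, "y": -0.085, "z": -0.05, "wx": 0.0, "wy": 0.0, "wz": -0.027, "fingers": 1.0},
    {"x": 0.26, "y": -0.065, "z": -0.05, "wx": 0.0, "wy": 0.0, "wz": -0.027, "fingers": 1.0},
    {"x": 0.27, "y": -0.04, "z": -0.05, "wx": 0.0, "wy": 0.0, "wz": -0.027, "fingers": 1.0},
    {"x": 0.27, "y": -0.02, "z": -0.05, "wx": 0.0, "wy": 0.0, "wz": -0.027, "fingers": 1.0},
    {"x": 0.27, "y": 0.005, "z": -0.05, "wx": 0.0, "wy": 0.0, "wz": -0.027, "fingers": 1.0}
  ]
}}

```text
t: 1.52
eef_pos: [0.4369, -0.0468, 0.3416]
tool_rot: [[0.311, 0.95, 0.0], [0.95, -0.311, -0.0], [-0.0, 0.0, -1.0]]
contact_force: [1.2, -0.9, -0.0]
opening: 0.0857
gripper_force: 0.0
```

Request:
{"fn": "jog_arm", "kwargs": {
  "commands": [
    {"x": 0.27, "y": 0.03, "z": -0.05, "wx": 0.0, "wy": 0.0, "wz": -0.027, "fingers": 1.0},
    {"x": 0.265, "y": 0.05, "z": -0.05, "wx": 0.0, "wy": 0.0, "wz": -0.027, "fingers": 1.0},
    {"x": 0.26, "y": 0.075, "z": -0.05, "wx": 0.0, "wy": 0.0, "wz": -0.028, "fingers": 1.0}
  ]
}}

```text
t: 1.9
eef_pos: [0.5041, 0.1011, 0.3715]
tool_rot: [[0.058, 0.998, -0.0], [0.998, -0.058, -0.0], [-0.0, -0.0, -1.0]]
contact_force: [0.8, -1.4, 0.2]
opening: 0.0855
gripper_force: 0.0
```

```bash
sed -i "s/\[\*d,\*w\]) if v}/[*d,*w])}/; s/'fingers':fingers/'fingers':float(fingers)/" plan.py
python3 - <<'E'
from h import *
s=get_state(); ci,p,d=grab('wrist','w2.png'); W=cloud(ci,d); np.savez('w2.npz',p=p,W=W)
print(s['t'],s['eef_pos'],s['joints'],s['contact_force'],-np.array(ci['R']).T@ci['t'])
E
```

```text
1.9 [0.5040537 0.1011451 0.3715314] [ 8.19096063e-02  2.21146598e-01  1.38663822e+00 -1.03569473e-04
  1.53394212e+00  1.40154908e-01] [ 0.80914903 -1.42648805  0.22143887] [0.50888557 0.18573839 0.51413711]
```

View pics/w2.png

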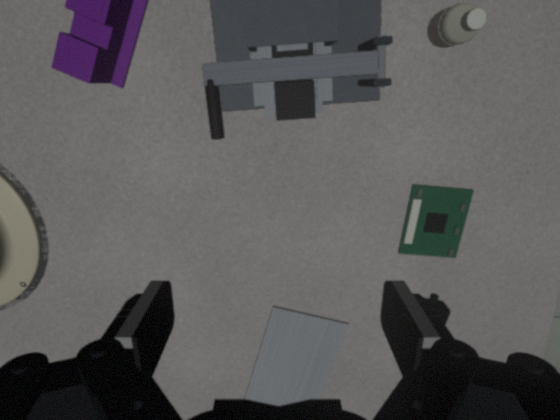

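The wrist view shows the bar spanning (205,72) to (380,62), the black handle from (210,83) to (218,137), the module's nose at (295,98), the board at (437,222), the glue at (462,22) and the grey plate at the bottom.

Run:
```python
from h import *
z=np.load('w2.npz');W=z['W'];p=z['p'].astype(int)
roi=np.zeros(W.shape[:2],bool);roi[0:150,190:400]=1
def rect(lab,m):
    m=cv2.morphologyEx(m.astype(np.uint8),cv2.MORPH_OPEN,np.ones((3,3)))
    nn,lb,st,cen=cv2.connectedComponentsWithStats(m)
    i=1+np.argmax(st[1:,4]); Q=W[lb==i]
    r=cv2.minAreaRect((Q[:,:2]*1000).astype(np.float32)); print(lab,st[i],[np.round(x,1) for x in r],np.median(Q[:,2]).round(4))
    return Q
g=p.max(-1)
hm=roi&(g<40)&(W[...,2]>.06); hm[:,240:]=0; hm[:84]=0
Q=rect('handle',hm)
Q=rect('bar',roi&(W[...,2]>.085)&(W[...,2]<.1)&(g>45))
nm=roi&(g<40)&(W[...,2]>.055)&(W[...,2]<.08); nm[:,:265]=0;nm[:,325:]=0
Q=rect('nose',nm)
Q=rect('base',roi&(W[...,2]<.016)&(W[...,2]>.005))
c=cv2.boxPoints(cv2.minAreaRect((Q[:,:2]*1000).astype(np.float32)));print(c.round(1))
# front base edge line fit, rail tops
for lab,(u,v) in dict(h1=(212,90),h2=(215,110),h3=(217,133),barL=(208,72),barR=(370,63),noseTop=(295,98),nose2=(295,112),base=(340,100),rail=(262,95)).items(): print(lab,W[v,u].round(4),p[v,u])
# base front edge by column
E_=[]
for u in list(range(228,250,3))+list(range(330,376,3)):
    col=np.where(W[80:130,u,2]>.006)[0]; 
    if len(col): E_.append(W[80+col[-1],u,:2])
E_=np.array(E_);l=cv2.fitLine(E_.astype(np.float32)*1000,cv2.DIST_HUBER,0,.01,.01).ravel();print('front',l,np.degrees(np.arctan2(l[1],l[0])))
```

```text
handle [207  85  16  53 403] [array([458.8, 176.7]), array([89. , 49.3]), np.float64(39.2)] 0.0917
bar [ 202   35  191   53 4659] [array([530.9, 204.8]), array([ 52.7, 205. ]), np.float64(87.6)] 0.0918Traceback (most recent call last):
  File "<stdin>", line 15, in <module>
  File "<stdin>", line 7, in rect
    return _wrapfunc(a, 'argmax', axis=axis, out=out, **kwds)
    return bound(*args, **kwds)
ValueError: attempt to get argmax of an empty sequence
```

Run:
```python
from h import *
z=np.load('w2.npz');W=z['W'];p=z['p'].astype(int)
for lab,(u,v) in dict(h1=(212,90),h2=(215,110),h3=(217,133),barL=(208,72),barR=(370,63),noseTop=(295,98),nose2=(295,112),base=(340,100),rail=(262,95),cheek1=(383,41),cheek2=(383,84)).items(): print(lab,W[v,u].round(4),p[v,u])
# handle centre line
pts=[]
for v in range(92,134):
    r=W[v,200:235]; m=(r[:,2]>.07)&(r[:,2]<.1)&(p[v,200:235].max(-1)<60)
    if m.sum()>4: pts.append(r[m].mean(0))
pts=np.array(pts,np.float32);print(pts[0],pts[-1],len(pts));l=cv2.fitLine(pts[:,:2]*1000,cv2.DIST_HUBER,0,.01,.01).ravel();print('handle',l,np.degrees(np.arctan2(l[1],l[0])),pts[:,2].max())
for lab,rows,(lo,hi) in (('barTop',(215,355),(.083,.1)),):
    a=[];b=[]
    for u in range(*rows,3):
        m=np.where((W[45:90,u,2]>lo)&(W[45:90,u,2]<hi)&(p[45:90,u].max(-1)>60))[0]
        if len(m): a.append(W[45+m[0],u]);b.append(W[45+m[-1],u])
    for q in(a,b):
        q=np.array(q,np.float32);l=cv2.fitLine(q[:,:2]*1000,cv2.DIST_HUBER,0,.01,.01).ravel();print(lab,l,np.degrees(np.arctan2(l[1],l[0])))
E_=[]
for u in list(range(228,250,3))+list(range(330,376,3)):
    col=np.where(W[80:130,u,2]>.006)[0]
    if len(col): E_.append(W[80+col[-1],u,:2])
E_=np.array(E_);l=cv2.fitLine(E_.astype(np.float32)*1000,cv2.DIST_HUBER,0,.01,.01).ravel();print('front',l,np.degrees(np.arctan2(l[1],l[0])),len(E_))
# right edge of base at z~.01
n=W[96:108,270:325]; m=(n[...,2]>.05); q=n[m]; print('nose',q.min(0),q.max(0),np.median(q[:,2]))
```

```text
h1 [0.437  0.1821 0.0926] [36 35 37]
h2 [0.4378 0.1607 0.0918] [40 38 37]
h3 [0.4376 0.1355 0.0935] [39 42 40]
barL [0.4345 0.2009 0.0908] [83 86 91]
barR [0.6096 0.2    0.0912] [88 91 96]
noseTop [0.5282 0.1676 0.0738] [36 36 36]
nose2 [0.5275 0.152  0.0745] [41 44 41]
base [0.5901 0.1591 0.0105] [62 65 71]
rail [0.4884 0.1717 0.0227] [103 106 111]
cheek1 [0.622  0.2208 0.0945] [46 47 51]
cheek2 [0.6229 0.1778 0.0961] [49 48 53]
[0.4370756  0.1800027  0.09094146] [0.43730292 0.13535044 0.09190321] 42
handle [ 7.5527467e-03 -9.9997145e-01  4.3712341e+02  1.5012628e+02] -89.56725 0.09190321
barTop [9.9992579e-01 1.2184399e-02 5.0000412e+02 2.1097977e+02] 0.69813186
barTop [9.9990451e-01 1.3818553e-02 5.1392560e+02 1.8814302e+02] 0.7917699
front [9.9991971e-01 1.2669724e-02 5.6059088e+02 1.5581747e+02] 0.7259411 24
nose [0.5052505  0.1563784  0.07154419] [0.55023167 0.18573839 0.51413711] 0.07405142020216027
```

```bash
cat > arc.py <<'E'
from plan import *
O=np.array([.5285,.205]);a=.012
def fx(x,y,z): return np.array([O[0]+np.cos(a)*x-np.sin(a)*y,O[1]+np.sin(a)*x+np.cos(a)*y,z])
def hd(th,dz=-.019): return fx(.095-.187*np.cos(th),-.048,.085+.187*np.sin(th)+dz)
RF=down(a)
E
python3 - <<'E'
from arc import *
e=rows([(hd(0)+[0,0,.09],RF,5),(hd(0),RF,4)])
print(e[0]);print('arc')
rows([(hd(t),RF,1) for t in np.linspace(0,2.22,16)[1:]],-1,start=e)
E
```

```text
[{"x": 0.046, "y": -0.072, "z": 0.216, "wx": 0.0001, "wy": -0.0002, "wz": -0.004, "fingers": 1.0}, {"x": 0.047, "y": -0.072, "z": 0.217, "wx": 0.0001, "wy": -0.0002, "wz": -0.004, "fingers": 1.0}, {"x": 0.048, "y": -0.071, "z": 0.216, "wx": 0.0002, "wy": -0.0001, "wz": -0.0041, "fingers": 1.0}, {"x": 0.049, "y": -0.07, "z": 0.217, "wx": 0.0001, "wy": -0.0002, "wz": -0.004, "fingers": 1.0}, {"x": 0.049, "y": -0.069, "z": 0.216, "wx": 0.0002, "wy": -0.0001, "wz": -0.0041, "fingers": 1.0}]
[{"x": 0.0, "y": -0.0, "z": 0.113, "wx": -0.0, "wy": -0.0, "wz": 0.0, "fingers": 1.0}, {"x": 0.0, "y": -0.0, "z": 0.112, "wx": -0.0, "wy": -0.0, "wz": 0.0, "fingers": 1.0}, {"x": 0.0, "y": -0.0, "z": 0.113, "wx": -0.0, "wy": -0.0, "wz": 0.0, "fingers": 1.0}, {"x": 0.0, "y": -0.0, "z": 0.112, "wx": -0.0, "wy": -0.0, "wz": 0.0, "fingers": 1.0}]
[0.43709859 0.15585656 0.06602154]
arc
[{"x": 0.0, "y": 0.01, "z": -0.138, "wx": -0.0, "wy": -0.0, "wz": 0.0, "fingers": -1.0}, {"x": 0.0, "y": 0.031, "z": -0.135, "wx": -0.0, "wy": -0.0, "wz": 0.0, "fingers": -1.0}, {"x": 0.0, "y": 0.05, "z": -0.129, "wx": -0.0,
[... 406 characters left out ...]
0, "y": 0.124, "z": -0.062, "wx": -0.0, "wy": -0.0, "wz": 0.0, "fingers": -1.0}, {"x": 0.0, "y": 0.132, "z": -0.042, "wx": -0.0, "wy": -0.0, "wz": 0.0, "fingers": -1.0}, {"x": 0.0, "y": 0.136, "z": -0.023, "wx": -0.0, "wy": -0.0, "wz": 0.0, "fingers": -1.0}]
[{"x": 0.0, "y": 0.138, "z": -0.003, "wx": -0.0, "wy": -0.0, "wz": 0.0, "fingers": -1.0}, {"x": 0.0, "y": 0.137, "z": 0.019, "wx": -0.0, "wy": -0.0, "wz": 0.0, "fingers": -1.0}, {"x": 0.0, "y": 0.133, "z": 0.038, "wx": -0.0, "wy": -0.0, "wz": 0.0, "fingers": -1.0}, {"x": 0.0, "y": 0.126, "z": 0.057, "wx": -0.0, "wy": -0.0, "wz": 0.0, "fingers": -1.0}, {"x": 0.0, "y": 0.116, "z": 0.075, "wx": -0.0, "wy": -0.0, "wz": 0.0, "fingers": -1.0}]
```

Request:
{"fn": "jog_arm", "kwargs": {
  "commands": [
    {"x": 0.046, "y": -0.072, "z": 0.216, "wx": 0.0, "wy": 0.0, "wz": -0.004, "fingers": 1.0},
    {"x": 0.047, "y": -0.072, "z": 0.217, "wx": 0.0, "wy": 0.0, "wz": -0.004, "fingers": 1.0},
    {"x": 0.048, "y": -0.071, "z": 0.216, "wx": 0.0, "wy": 0.0, "wz": -0.004, "fingers": 1.0},
    {"x": 0.049, "y": -0.07, "z": 0.217, "wx": 0.0, "wy": 0.0, "wz": -0.004, "fingers": 1.0},
    {"x": 0.049, "y": -0.069, "z": 0.216, "wx": 0.0, "wy": 0.0, "wz": -0.004, "fingers": 1.0}
  ]
}}

```text
t: 2.58
eef_pos: [0.4341, 0.1499, 0.1537]
tool_rot: [[-0.002, 1.0, 0.0], [1.0, 0.002, 0.0], [0.0, 0.0, -1.0]]
contact_force: [0.5, 0.6, -1.2]
opening: 0.0854
gripper_force: 0.0
```

Request:
{"fn": "jog_arm", "kwargs": {
  "commands": [
    {"x": 0.0, "y": 0.0, "z": 0.113, "wx": 0.0, "wy": 0.0, "wz": 0.0, "fingers": 1.0},
    {"x": 0.0, "y": 0.0, "z": 0.112, "wx": 0.0, "wy": 0.0, "wz": 0.0, "fingers": 1.0},
    {"x": 0.0, "y": 0.0, "z": 0.113, "wx": 0.0, "wy": 0.0, "wz": 0.0, "fingers": 1.0},
    {"x": 0.0, "y": 0.0, "z": 0.112, "wx": 0.0, "wy": 0.0, "wz": 0.0, "fingers": 1.0}
  ]
}}

```text
t: 3.08
eef_pos: [0.4347, 0.1496, 0.0641]
tool_rot: [[-0.001, 1.0, 0.0], [1.0, 0.001, 0.0], [0.0, 0.0, -1.0]]
contact_force: [-0.2, -0.0, -0.5]
opening: 0.0854
gripper_force: 0.0
```

Request:
{"fn": "jog_arm", "kwargs": {
  "commands": [
    {"x": 0.0, "y": 0.0, "z": 0.0, "wx": 0.0, "wy": 0.0, "wz": 0.0, "fingers": -1.0},
    {"x": 0.0, "y": 0.0, "z": 0.0, "wx": 0.0, "wy": 0.0, "wz": 0.0, "fingers": -1.0},
    {"x": 0.0, "y": 0.0, "z": 0.0, "wx": 0.0, "wy": 0.0, "wz": 0.0, "fingers": -1.0},
    {"x": 0.0, "y": 0.0, "z": 0.0, "wx": 0.0, "wy": 0.0, "wz": 0.0, "fingers": -1.0},
    {"x": 0.0, "y": 0.0, "z": 0.0, "wx": 0.0, "wy": 0.0, "wz": 0.0, "fingers": -1.0}
  ],
  "newtons": 40
}}

```text
t: 3.7
eef_pos: [0.4362, 0.1498, 0.0657]
tool_rot: [[-0.002, 1.0, 0.003], [1.0, 0.002, 0.0], [0.0, 0.003, -1.0]]
contact_force: [5.7, -1.2, 6.0]
opening: 0.0144
gripper_force: 39.3
```

Request:
{"fn": "jog_arm", "kwargs": {
  "commands": [
    {"x": 0.0, "y": 0.01, "z": -0.138, "wx": 0.0, "wy": 0.0, "wz": 0.0, "fingers": -1.0},
    {"x": 0.0, "y": 0.031, "z": -0.135, "wx": 0.0, "wy": 0.0, "wz": 0.0, "fingers": -1.0},
    {"x": 0.0, "y": 0.05, "z": -0.129, "wx": 0.0, "wy": 0.0, "wz": 0.0, "fingers": -1.0}
  ]
}}

```text
t: 4.08
eef_pos: [0.454, 0.1499, 0.1466]
tool_rot: [[-0.002, 1.0, 0.002], [1.0, 0.002, 0.001], [0.001, 0.002, -1.0]]
contact_force: [16.3, 3.3, -11.2]
opening: 0.0146
gripper_force: 39.2
```

Request:
{"fn": "jog_arm", "kwargs": {
  "commands": [
    {"x": 0.0, "y": 0.068, "z": -0.12, "wx": 0.0, "wy": 0.0, "wz": 0.0, "fingers": -1.0},
    {"x": 0.0, "y": 0.085, "z": -0.108, "wx": 0.0, "wy": 0.0, "wz": 0.0, "fingers": -1.0},
    {"x": 0.0, "y": 0.101, "z": -0.095, "wx": 0.0, "wy": 0.0, "wz": 0.0, "fingers": -1.0},
    {"x": 0.0, "y": 0.113, "z": -0.079, "wx": 0.0, "wy": 0.0, "wz": 0.0, "fingers": -1.0},
    {"x": 0.0, "y": 0.124, "z": -0.062, "wx": 0.0, "wy": 0.0, "wz": 0.0, "fingers": -1.0}
  ]
}}

```text
t: 4.7
eef_pos: [0.5503, 0.1508, 0.2399]
tool_rot: [[-0.002, 1.0, -0.001], [1.0, 0.002, 0.002], [0.002, -0.001, -1.0]]
contact_force: [3.3, 12.1, -12.1]
opening: 0.0147
gripper_force: 39.8
```

Request:
{"fn": "jog_arm", "kwargs": {
  "commands": [
    {"x": 0.0, "y": 0.132, "z": -0.042, "wx": 0.0, "wy": 0.0, "wz": 0.0, "fingers": -1.0},
    {"x": 0.0, "y": 0.136, "z": -0.023, "wx": 0.0, "wy": 0.0, "wz": 0.0, "fingers": -1.0},
    {"x": 0.0, "y": 0.138, "z": -0.003, "wx": 0.0, "wy": 0.0, "wz": 0.0, "fingers": -1.0}
  ]
}}

```text
t: 5.08
eef_pos: [0.6327, 0.151, 0.2528]
tool_rot: [[-0.002, 1.0, 0.0], [1.0, 0.002, 0.002], [0.002, 0.0, -1.0]]
contact_force: [-2.5, 6.4, 8.3]
opening: 0.0143
gripper_force: 43.2
```

Request:
{"fn": "jog_arm", "kwargs": {
  "commands": [
    {"x": 0.0, "y": 0.137, "z": 0.019, "wx": 0.0, "wy": 0.0, "wz": 0.0, "fingers": -1.0},
    {"x": 0.0, "y": 0.133, "z": 0.038, "wx": 0.0, "wy": 0.0, "wz": 0.0, "fingers": -1.0},
    {"x": 0.0, "y": 0.126, "z": 0.057, "wx": 0.0, "wy": 0.0, "wz": 0.0, "fingers": -1.0},
    {"x": 0.0, "y": 0.116, "z": 0.075, "wx": 0.0, "wy": 0.0, "wz": 0.0, "fingers": -1.0},
    {"x": 0.0, "y": 0.0, "z": 0.0, "wx": 0.0, "wy": 0.0, "wz": 0.0, "fingers": -1.0}
  ]
}}

```text
t: 5.7
eef_pos: [0.7362, 0.1511, 0.2132]
tool_rot: [[-0.002, 1.0, 0.001], [1.0, 0.002, 0.002], [0.002, 0.001, -1.0]]
contact_force: [4.5, 7.1, 0.9]
opening: 0.0148
gripper_force: 44.6
```

Request:
{"fn": "jog_arm", "kwargs": {
  "commands": [
    {"x": 0.0, "y": 0.0, "z": 0.0, "wx": 0.0, "wy": 0.0, "wz": 0.0, "fingers": 1.0},
    {"x": 0.0, "y": 0.0, "z": 0.0, "wx": 0.0, "wy": 0.0, "wz": 0.0, "fingers": 1.0},
    {"x": 0.0, "y": 0.0, "z": 0.0, "wx": 0.0, "wy": 0.0, "wz": 0.0, "fingers": 1.0},
    {"x": 0.0, "y": 0.0, "z": 0.0, "wx": 0.0, "wy": 0.0, "wz": 0.0, "fingers": 1.0}
  ]
}}

```text
t: 6.2
eef_pos: [0.7346, 0.15, 0.214]
tool_rot: [[-0.001, 1.0, -0.0], [1.0, 0.001, -0.0], [-0.0, -0.0, -1.0]]
contact_force: [0.3, 1.0, 1.5]
opening: 0.0847
gripper_force: 0.0
```

Request:
{"fn": "jog_arm", "kwargs": {
  "commands": [
    {"x": 0.0, "y": 0.0, "z": -0.15, "wx": 0.0, "wy": 0.0, "wz": 0.0, "fingers": 1.0},
    {"x": 0.0, "y": 0.0, "z": -0.25, "wx": 0.0, "wy": 0.0, "wz": 0.0, "fingers": 1.0},
    {"x": -0.1, "y": -0.2, "z": 0.0, "wx": 0.0, "wy": 0.0, "wz": 0.0, "fingers": 1.0},
    {"x": -0.2, "y": -0.25, "z": 0.0, "wx": 0.0, "wy": 0.0, "wz": 0.0, "fingers": 1.0},
    {"x": -0.2, "y": -0.25, "z": 0.0, "wx": 0.0, "wy": 0.0, "wz": 0.0, "fingers": 1.0}
  ]
}}

```text
t: 6.82
eef_pos: [0.5956, 0.0509, 0.2939]
tool_rot: [[-0.002, 1.0, 0.0], [1.0, 0.002, -0.0], [-0.0, 0.0, -1.0]]
contact_force: [0.1, -0.9, 0.3]
opening: 0.0852
gripper_force: 0.0
```

Run:
```python
from h import *
s=get_state(); print(s['t'],s['eef_pos'],s['tool_rot'],s['contact_force'])
ci,p,d=grab('wrist','w3.png'); W=cloud(ci,d); np.savez('w3.npz',p=p,W=W)
```

```text
6.825 [0.59556171 0.0509392  0.29393546] [[-2.02327533e-03  9.99997886e-01  3.66120286e-04]
 [ 9.99997936e-01  2.02334334e-03 -1.85489261e-04]
 [-1.86229656e-04  3.65744234e-04 -9.99999916e-01]] [ 0.10859716 -0.91666363  0.32631622]
```

View pics/w3.png

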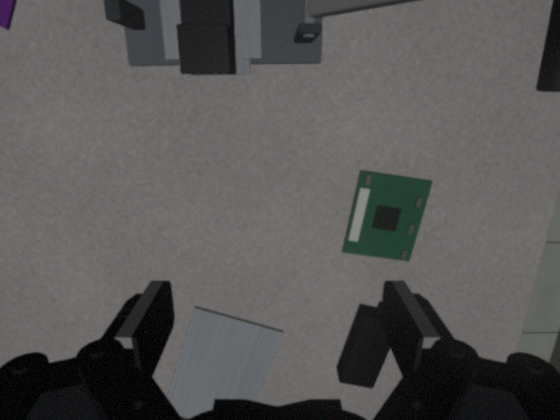

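The bar now leans open at the top right (360,5) and the module's nose is clear at (205,45). The board, adapter and plate are where they were.

Run:
```python
from arc import *
z=np.load('w3.npz');W=z['W'];p=z['p'].astype(int)
c=[];e=[]
for v in range(28,70,2):
    r=W[v,150:260]; m=(r[:,2]>.068)&(r[:,2]<.08)
    if m.sum()>20: c.append([*((r[m][0]+r[m][-1])/2)[:2],np.ptp(r[m][:,0]),np.median(r[m][:,2])])
c=np.array(c);print(c[::4].round(4))
l=cv2.fitLine((c[:,:2]*1000).astype(np.float32),cv2.DIST_HUBER,0,.01,.01).ravel();print(l,np.degrees(np.arctan2(l[1],l[0])))
m=(W[...,2]>.068)&(W[...,2]<.08); m[80:]=0;m[:,:170]=0;m[:,250:]=0
print('front end y',[W[np.where(m[:,u])[0][-1],u].round(4) for u in range(185,230,8)])
print('slot? rows', [(v,W[v,205].round(3)) for v in range(0,40,4)])
m=(W[...,2]>.0035)&(W[...,2]<.009);m[:300]=0;m[:,:170]=0;m[:,300:]=0
g=lambda q:q.round(4)
print('plate far edge',g(W[311,200]),g(W[328,278]))
s=get_state();print(s['eef_pos'])
```

```text
[[0.5278 0.1824 0.0458 0.0742]
 [0.5277 0.1756 0.0463 0.0742]
 [0.5277 0.1692 0.0463 0.0737]
 [0.5282 0.1622 0.0455 0.0738]
 [0.5284 0.1555 0.0456 0.0736]
 [0.5283 0.1484 0.0459 0.0742]]
[ 1.6264869e-02 -9.9986774e-01  5.2810889e+02  1.6496530e+02] -89.06805
front end y [array([0.5095, 0.144 , 0.0733]), array([0.5164, 0.1441, 0.0709]), array([0.5248, 0.1448, 0.0751]), array([0.5319, 0.1449, 0.0733]), array([0.5392, 0.1449, 0.0725]), array([0.5469, 0.1449, 0.0741])]
slot? rows [(0, array([0.528, 0.208, 0.054])), (4, array([0.527, 0.206, 0.051])), (8, array([0.528, 0.202, 0.052])), (12, array([0.528, 0.198, 0.054])), (16, array([0.527, 0.195, 0.053])), (20, array([0.527, 0.192, 0.054])), (24, array([0.531, 0.185, 0.074])), (28, array([0.53 , 0.182, 0.074])), (32, array([0.53 , 0.179, 0.074])), (36, array([0.53 , 0.175, 0.074]))]
plate far edge [ 0.4897 -0.1624  0.0047] [ 5.973e-01 -1.937e-01 -3.000e-04]
[0.58882    0.04738584 0.2932038 ]
```

Run:
```python
from plan import *
R=down(.013)
e=rows([((.528,.165,.14),R,5),((.528,.165,.04),R,5)])
```

```text
[{"x": 0.118, "y": -0.06, "z": 0.153, "wx": -0.0004, "wy": 0.0001, "wz": -0.0008, "fingers": 1.0}, {"x": 0.118, "y": -0.06, "z": 0.153, "wx": -0.0004, "wy": 0.0001, "wz": -0.0008, "fingers": 1.0}, {"x": 0.118, "y": -0.06, "z": 0.153, "wx": -0.0003, "wy": 0.0001, "wz": -0.0008, "fingers": 1.0}, {"x": 0.118, "y": -0.059, "z": 0.154, "wx": -0.0004, "wy": 0.0001, "wz": -0.0008, "fingers": 1.0}, {"x": 0.119, "y": -0.059, "z": 0.153, "wx": -0.0003, "wy": 0.0001, "wz": -0.0007, "fingers": 1.0}]
[{"x": -0.0, "y": -0.0, "z": 0.1, "wx": -0.0, "wy": 0.0, "wz": -0.0, "fingers": 1.0}, {"x": -0.0, "y": -0.0, "z": 0.1, "wx": -0.0, "wy": 0.0, "wz": -0.0, "fingers": 1.0}, {"x": -0.0, "y": -0.0, "z": 0.1, "wx": -0.0, "wy": 0.0, "wz": -0.0, "fingers": 1.0}, {"x": -0.0, "y": -0.0, "z": 0.1, "wx": -0.0, "wy": 0.0, "wz": -0.0, "fingers": 1.0}, {"x": -0.0, "y": -0.0, "z": 0.1, "wx": -0.0, "wy": 0.0, "wz": -0.0, "fingers": 1.0}]
```

Request:
{"fn": "jog_arm", "kwargs": {
  "commands": [
    {"x": 0.118, "y": -0.06, "z": 0.153, "wx": 0.0, "wy": 0.0, "wz": -0.0008, "fingers": 1.0},
    {"x": 0.118, "y": -0.06, "z": 0.153, "wx": 0.0, "wy": 0.0, "wz": -0.0008, "fingers": 1.0},
    {"x": 0.118, "y": -0.06, "z": 0.153, "wx": 0.0, "wy": 0.0, "wz": -0.0008, "fingers": 1.0},
    {"x": 0.118, "y": -0.06, "z": 0.153, "wx": 0.0, "wy": 0.0, "wz": -0.0008, "fingers": 1.0},
    {"x": 0.118, "y": -0.06, "z": 0.153, "wx": 0.0, "wy": 0.0, "wz": -0.0008, "fingers": 1.0}
  ]
}}

```text
t: 7.5
eef_pos: [0.5361, 0.1701, 0.1402]
tool_rot: [[-0.014, 1.0, 0.001], [1.0, 0.014, 0.0], [0.0, 0.001, -1.0]]
contact_force: [0.6, 0.2, -0.4]
opening: 0.0856
gripper_force: 0.0
```

Request:
{"fn": "jog_arm", "kwargs": {
  "commands": [
    {"x": 0.0, "y": 0.0, "z": 0.0, "wx": 0.0, "wy": 0.0, "wz": 0.0, "fingers": 1.0},
    {"x": 0.0, "y": 0.0, "z": 0.0, "wx": 0.0, "wy": 0.0, "wz": 0.0, "fingers": 1.0}
  ]
}}

```text
t: 7.75
eef_pos: [0.5372, 0.1692, 0.1416]
tool_rot: [[-0.014, 1.0, 0.001], [1.0, 0.014, 0.0], [0.0, 0.001, -1.0]]
contact_force: [0.3, -0.3, 0.5]
opening: 0.0856
gripper_force: 0.0
```

Request:
{"fn": "jog_arm", "kwargs": {
  "commands": [
    {"x": -0.02, "y": -0.045, "z": 0.1, "wx": 0.0, "wy": 0.0, "wz": 0.0, "fingers": 1.0},
    {"x": 0.0, "y": 0.0, "z": 0.11, "wx": 0.0, "wy": 0.0, "wz": 0.0, "fingers": 1.0},
    {"x": 0.0, "y": 0.0, "z": 0.1, "wx": 0.0, "wy": 0.0, "wz": 0.0, "fingers": 1.0},
    {"x": 0.0, "y": 0.0, "z": 0.1, "wx": 0.0, "wy": 0.0, "wz": 0.0, "fingers": 1.0},
    {"x": 0.0, "y": 0.0, "z": 0.1, "wx": 0.0, "wy": 0.0, "wz": 0.0, "fingers": 1.0}
  ]
}}

```text
t: 8.38
eef_pos: [0.5291, 0.1646, 0.0394]
tool_rot: [[-0.013, 1.0, 0.002], [1.0, 0.013, 0.0], [0.0, 0.002, -1.0]]
contact_force: [-0.1, 0.6, -0.2]
opening: 0.0853
gripper_force: 0.0
```

Request:
{"fn": "jog_arm", "kwargs": {
  "commands": [
    {"x": 0.0, "y": 0.0, "z": 0.0, "wx": 0.0, "wy": 0.0, "wz": 0.0, "fingers": 1.0},
    {"x": 0.0, "y": 0.0, "z": 0.0, "wx": 0.0, "wy": 0.0, "wz": 0.0, "fingers": 1.0}
  ]
}}

```text
t: 8.62
eef_pos: [0.5285, 0.165, 0.04]
tool_rot: [[-0.014, 1.0, 0.002], [1.0, 0.014, 0.0], [0.0, 0.002, -1.0]]
contact_force: [0.5, 0.6, -0.5]
opening: 0.0855
gripper_force: 0.0
```

Good. I'll grip the nose, then pull it about 65 mm straight along the fixture's -y (tool -x).

Request:
{"fn": "jog_arm", "kwargs": {
  "commands": [
    {"x": 0.0, "y": 0.0, "z": 0.0, "wx": 0.0, "wy": 0.0, "wz": 0.0, "fingers": -1.0},
    {"x": 0.0, "y": 0.0, "z": 0.0, "wx": 0.0, "wy": 0.0, "wz": 0.0, "fingers": -1.0},
    {"x": 0.0, "y": 0.0, "z": 0.0, "wx": 0.0, "wy": 0.0, "wz": 0.0, "fingers": -1.0},
    {"x": 0.0, "y": 0.0, "z": 0.0, "wx": 0.0, "wy": 0.0, "wz": 0.0, "fingers": -1.0}
  ],
  "newtons": 60
}}

```text
t: 9.12
eef_pos: [0.5279, 0.1653, 0.0396]
tool_rot: [[-0.014, 1.0, 0.001], [1.0, 0.014, 0.0], [0.0, 0.001, -1.0]]
contact_force: [-1.6, -1.4, 10.2]
opening: 0.045
gripper_force: 61.7
```

Request:
{"fn": "jog_arm", "kwargs": {
  "commands": [
    {"x": -0.02, "y": 0.0, "z": 0.0, "wx": 0.0, "wy": 0.0, "wz": 0.0, "fingers": -1.0},
    {"x": -0.03, "y": 0.0, "z": 0.0, "wx": 0.0, "wy": 0.0, "wz": 0.0, "fingers": -1.0},
    {"x": -0.03, "y": 0.0, "z": 0.0, "wx": 0.0, "wy": 0.0, "wz": 0.0, "fingers": -1.0}
  ]
}}

```text
t: 9.5
eef_pos: [0.5284, 0.1497, 0.0396]
tool_rot: [[-0.014, 1.0, 0.002], [1.0, 0.014, 0.001], [0.001, 0.002, -1.0]]
contact_force: [-0.8, 5.9, 7.0]
opening: 0.0454
gripper_force: 61.5
```

Request:
{"fn": "jog_arm", "kwargs": {
  "commands": [
    {"x": -0.05, "y": 0.0, "z": 0.0, "wx": 0.0, "wy": 0.0, "wz": 0.0, "fingers": -1.0},
    {"x": -0.06, "y": 0.0, "z": 0.0, "wx": 0.0, "wy": 0.0, "wz": 0.0, "fingers": -1.0},
    {"x": -0.06, "y": 0.0, "z": 0.0, "wx": 0.0, "wy": 0.0, "wz": 0.0, "fingers": -1.0},
    {"x": -0.06, "y": 0.0, "z": 0.0, "wx": 0.0, "wy": 0.0, "wz": 0.0, "fingers": -1.0},
    {"x": 0.0, "y": 0.0, "z": 0.0, "wx": 0.0, "wy": 0.0, "wz": 0.0, "fingers": -1.0}
  ]
}}

```text
t: 10.12
eef_pos: [0.5288, 0.1022, 0.0394]
tool_rot: [[-0.014, 1.0, 0.001], [1.0, 0.014, -0.001], [-0.001, 0.001, -1.0]]
contact_force: [-1.3, -8.4, 14.5]
opening: 0.0451
gripper_force: 62.4
```

Request:
{"fn": "jog_arm", "kwargs": {
  "commands": [
    {"x": 0.0, "y": 0.0, "z": 0.0, "wx": 0.0, "wy": 0.0, "wz": 0.0, "fingers": 1.0},
    {"x": 0.0, "y": 0.0, "z": 0.0, "wx": 0.0, "wy": 0.0, "wz": 0.0, "fingers": 1.0},
    {"x": 0.0, "y": 0.0, "z": 0.0, "wx": 0.0, "wy": 0.0, "wz": 0.0, "fingers": 1.0}
  ]
}}

```text
t: 10.5
eef_pos: [0.5283, 0.1033, 0.0388]
tool_rot: [[-0.014, 1.0, -0.0], [1.0, 0.014, -0.0], [-0.0, -0.0, -1.0]]
contact_force: [-0.3, -0.1, -0.1]
opening: 0.0855
gripper_force: 0.0
```

Run:
```python
from arc import *
s=get_state();print(s['t'],s['eef_pos'],s['opening'])
for n in('side','scene'):
    ci,p,d=grab(n,n+'1.png');W=cloud(ci,d);q=W.reshape(-1,3)-np.append(O,0)
    m=(abs(q[:,0])<.022)&(q[:,1]>-.16)&(q[:,1]<-.06)&(q[:,2]>.068)&(q[:,2]<.08);print(n,m.sum(),(q[m].min(0),q[m].max(0)) if m.any() else '')
```

```text
10.5 [0.52829467 0.10328007 0.03877785] 0.08553304956158478
side 124 (array([-0.02143032, -0.12265769,  0.06850899]), array([ 0.02162176, -0.08112862,  0.07758971]))
scene 120 (array([-0.02177678, -0.12453981,  0.06805456]), array([ 0.0211428 , -0.07889552,  0.07839347]))
```

View pics/side1.png

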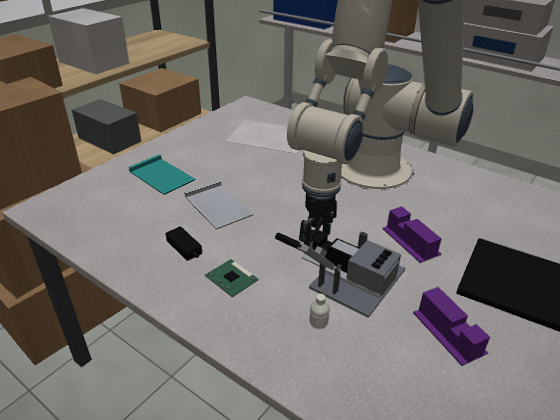

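The side view shows the bar open at (290,240) and the gripper over the half-drawn module at (325,245). The module's end is at fixture y -0.122, so its middle is at about -0.037. I'll move the open fingers back to the middle, grip there and draw it out.

Request:
{"fn": "jog_arm", "kwargs": {
  "commands": [
    {"x": 0.08, "y": 0.0, "z": 0.0, "wx": 0.0, "wy": 0.0, "wz": 0.0, "fingers": 1.0},
    {"x": 0.08, "y": 0.0, "z": 0.0, "wx": 0.0, "wy": 0.0, "wz": 0.0, "fingers": 1.0},
    {"x": 0.08, "y": 0.0, "z": 0.0, "wx": 0.0, "wy": 0.0, "wz": 0.0, "fingers": 1.0},
    {"x": 0.08, "y": 0.0, "z": 0.0, "wx": 0.0, "wy": 0.0, "wz": 0.0, "fingers": 1.0},
    {"x": 0.0, "y": 0.0, "z": 0.0, "wx": 0.0, "wy": 0.0, "wz": 0.0, "fingers": 1.0}
  ]
}}

```text
t: 11.22
eef_pos: [0.5274, 0.1687, 0.0389]
tool_rot: [[-0.016, 1.0, 0.0], [1.0, 0.016, 0.0], [0.0, 0.0, -1.0]]
contact_force: [0.4, 0.1, -0.3]
opening: 0.0853
gripper_force: 0.0
```

Request:
{"fn": "jog_arm", "kwargs": {
  "commands": [
    {"x": 0.0, "y": 0.0, "z": 0.0, "wx": 0.0, "wy": 0.0, "wz": 0.0, "fingers": -1.0},
    {"x": 0.0, "y": 0.0, "z": 0.0, "wx": 0.0, "wy": 0.0, "wz": 0.0, "fingers": -1.0},
    {"x": 0.0, "y": 0.0, "z": 0.0, "wx": 0.0, "wy": 0.0, "wz": 0.0, "fingers": -1.0},
    {"x": 0.0, "y": 0.0, "z": 0.0, "wx": 0.0, "wy": 0.0, "wz": 0.0, "fingers": -1.0}
  ],
  "newtons": 70
}}

```text
t: 11.72
eef_pos: [0.5276, 0.1669, 0.0392]
tool_rot: [[-0.013, 1.0, 0.0], [1.0, 0.013, 0.0], [0.0, 0.0, -1.0]]
contact_force: [-1.7, -0.3, 5.8]
opening: 0.045
gripper_force: 73.0
```

Request:
{"fn": "jog_arm", "kwargs": {
  "commands": [
    {"x": -0.03, "y": 0.0, "z": 0.0, "wx": 0.0, "wy": 0.0, "wz": 0.0, "fingers": -1.0},
    {"x": -0.05, "y": 0.0, "z": 0.0, "wx": 0.0, "wy": 0.0, "wz": 0.0, "fingers": -1.0},
    {"x": -0.05, "y": 0.0, "z": 0.0, "wx": 0.0, "wy": 0.0, "wz": 0.0, "fingers": -1.0},
    {"x": -0.05, "y": 0.0, "z": 0.0, "wx": 0.0, "wy": 0.0, "wz": 0.0, "fingers": -1.0}
  ]
}}

```text
t: 12.22
eef_pos: [0.5282, 0.1306, 0.039]
tool_rot: [[-0.014, 1.0, 0.0], [1.0, 0.014, 0.0], [0.0, 0.0, -1.0]]
contact_force: [0.5, 4.6, 3.7]
opening: 0.0449
gripper_force: 72.9
```

Request:
{"fn": "jog_arm", "kwargs": {
  "commands": [
    {"x": -0.07, "y": 0.0, "z": -0.005, "wx": 0.0, "wy": 0.0, "wz": 0.0, "fingers": -1.0},
    {"x": -0.08, "y": 0.0, "z": 0.0, "wx": 0.0, "wy": 0.0, "wz": 0.0, "fingers": -1.0},
    {"x": -0.08, "y": 0.0, "z": 0.0, "wx": 0.0, "wy": 0.0, "wz": 0.0, "fingers": -1.0},
    {"x": -0.08, "y": 0.0, "z": 0.0, "wx": 0.0, "wy": 0.0, "wz": 0.0, "fingers": -1.0},
    {"x": -0.08, "y": 0.0, "z": 0.0, "wx": 0.0, "wy": 0.0, "wz": 0.0, "fingers": -1.0}
  ]
}}

```text
t: 12.85
eef_pos: [0.5291, 0.0521, 0.0398]
tool_rot: [[-0.014, 1.0, -0.0], [1.0, 0.014, -0.0], [-0.0, -0.0, -1.0]]
contact_force: [-0.7, 0.5, -6.7]
opening: 0.045
gripper_force: 72.1
```

Request:
{"fn": "jog_arm", "kwargs": {
  "commands": [
    {"x": -0.03, "y": 0.0, "z": 0.0, "wx": 0.0, "wy": 0.0, "wz": 0.0, "fingers": -1.0},
    {"x": 0.0, "y": 0.0, "z": 0.0, "wx": 0.0, "wy": 0.0, "wz": 0.0, "fingers": -1.0},
    {"x": 0.0, "y": 0.0, "z": -0.1, "wx": 0.0, "wy": 0.0, "wz": 0.0, "fingers": -1.0},
    {"x": 0.0, "y": 0.0, "z": -0.1, "wx": 0.0, "wy": 0.0, "wz": 0.0, "fingers": -1.0},
    {"x": 0.0, "y": 0.0, "z": 0.0, "wx": 0.0, "wy": 0.0, "wz": 0.0, "fingers": -1.0}
  ]
}}

```text
t: 13.48
eef_pos: [0.53, 0.0477, 0.0809]
tool_rot: [[-0.015, 1.0, 0.002], [1.0, 0.015, 0.0], [-0.0, 0.002, -1.0]]
contact_force: [-0.4, 0.0, -5.7]
opening: 0.0452
gripper_force: 73.8
```

Run:
```python
from plan import *
a=np.radians(-17.7); s=get_state();p=np.array(s['eef_pos']);R=np.array(s['tool_rot']);print(p)
T=np.array([.30,-.35,.25]);Rs=[Ro.from_matrix(R@Ro.from_rotvec(f*Ro.from_matrix(R.T@down(a)).as_rotvec()).as_matrix()).as_matrix() for f in(.1,.9)]
rows([(p*.94+T*.06,Rs[0],1),(p*.06+T*.94,Rs[1],9),(T,down(a),1)],-1)
```

```text
[0.52999402 0.04774354 0.0808518 ]
[{"x": -0.118, "y": -0.071, "z": -0.051, "wx": 0.0001, "wy": -0.0, "wz": 0.0103, "fingers": -1.0}, {"x": -0.196, "y": -0.109, "z": -0.083, "wx": 0.0001, "wy": -0.0, "wz": 0.0092, "fingers": -1.0}, {"x": -0.2, "y": -0.103, "z": -0.083, "wx": 0.0001, "wy": -0.0, "wz": 0.0092, "fingers": -1.0}, {"x": -0.202, "y": -0.097, "z": -0.083, "wx": 0.0001, "wy": -0.0, "wz": 0.0091, "fingers": -1.0}, {"x": -0.205, "y": -0.091, "z": -0.083, "wx": 0.0, "wy": -0.0, "wz": 0.0092, "fingers": -1.0}]
[{"x": -0.208, "y": -0.086, "z": -0.083, "wx": 0.0001, "wy": -0.0, "wz": 0.0091, "fingers": -1.0}, {"x": -0.21, "y": -0.08, "z": -0.083, "wx": 0.0, "wy": -0.0, "wz": 0.0092, "fingers": -1.0}, {"x": -0.212, "y": -0.073, "z": -0.083, "wx": 0.0001, "wy": -0.0, "wz": 0.0091, "fingers": -1.0}, {"x": -0.214, "y": -0.067, "z": -0.082, "wx": 0.0, "wy": -0.0, "wz": 0.0092, "fingers": -1.0}, {"x": -0.217, "y": -0.062, "z": -0.083, "wx": 0.0001, "wy": -0.0001, "wz": 0.0091, "fingers": -1.0}]
[{"x": -0.133, "y": -0.033, "z": -0.05, "wx": 0.0001, "wy": -0.0, "wz": 0.0103, "fingers": -1.0}]
```

Request:
{"fn": "jog_arm", "kwargs": {
  "commands": [
    {"x": -0.12, "y": -0.07, "z": -0.05, "wx": 0.0, "wy": 0.0, "wz": 0.01, "fingers": -1.0},
    {"x": -0.196, "y": -0.109, "z": -0.083, "wx": 0.0, "wy": 0.0, "wz": 0.0092, "fingers": -1.0},
    {"x": -0.2, "y": -0.103, "z": -0.083, "wx": 0.0, "wy": 0.0, "wz": 0.0092, "fingers": -1.0},
    {"x": -0.202, "y": -0.097, "z": -0.083, "wx": 0.0, "wy": 0.0, "wz": 0.0092, "fingers": -1.0},
    {"x": -0.205, "y": -0.091, "z": -0.083, "wx": 0.0, "wy": 0.0, "wz": 0.0092, "fingers": -1.0}
  ]
}}

```text
t: 14.1
eef_pos: [0.4249, -0.1332, 0.156]
tool_rot: [[0.133, 0.991, -0.001], [0.991, -0.133, 0.0], [0.0, -0.001, -1.0]]
contact_force: [0.6, -0.4, -5.2]
opening: 0.0453
gripper_force: 73.4
```

Request:
{"fn": "jog_arm", "kwargs": {
  "commands": [
    {"x": -0.208, "y": -0.086, "z": -0.083, "wx": 0.0, "wy": 0.0, "wz": 0.0092, "fingers": -1.0},
    {"x": -0.21, "y": -0.08, "z": -0.083, "wx": 0.0, "wy": 0.0, "wz": 0.0092, "fingers": -1.0},
    {"x": -0.212, "y": -0.073, "z": -0.083, "wx": 0.0, "wy": 0.0, "wz": 0.0092, "fingers": -1.0},
    {"x": -0.214, "y": -0.067, "z": -0.083, "wx": 0.0, "wy": 0.0, "wz": 0.0092, "fingers": -1.0},
    {"x": -0.217, "y": -0.062, "z": -0.083, "wx": 0.0, "wy": 0.0, "wz": 0.0092, "fingers": -1.0}
  ]
}}

```text
t: 14.72
eef_pos: [0.3124, -0.3278, 0.239]
tool_rot: [[0.275, 0.962, -0.0], [0.962, -0.275, 0.001], [0.001, -0.001, -1.0]]
contact_force: [1.4, -0.6, -5.8]
opening: 0.0453
gripper_force: 73.4
```

Request:
{"fn": "jog_arm", "kwargs": {
  "commands": [
    {"x": -0.133, "y": -0.033, "z": -0.05, "wx": 0.0, "wy": 0.0, "wz": 0.01, "fingers": -1.0},
    {"x": 0.0, "y": 0.0, "z": 0.0, "wx": 0.0, "wy": 0.0, "wz": 0.0, "fingers": -1.0},
    {"x": 0.0, "y": 0.0, "z": 0.0, "wx": 0.0, "wy": 0.0, "wz": 0.0, "fingers": -1.0},
    {"x": 0.0, "y": 0.0, "z": 0.0, "wx": 0.0, "wy": 0.0, "wz": 0.0, "fingers": -1.0}
  ]
}}

```text
t: 15.22
eef_pos: [0.2999, -0.3498, 0.2487]
tool_rot: [[0.303, 0.953, -0.001], [0.953, -0.303, 0.001], [0.001, -0.001, -1.0]]
contact_force: [-0.6, 0.4, -5.2]
opening: 0.0451
gripper_force: 73.7
```

Run:
```python
from h import *
s=get_state(); print(s['t'],s['eef_pos'],s['tool_rot'],s['contact_force'])
ci,p,d=grab('wrist','w4.png'); W=cloud(ci,d); np.savez('w4.npz',p=p,W=W)
```

```text
15.225 [ 0.29988571 -0.34984827  0.24865529] [[ 3.02910095e-01  9.53018963e-01 -5.75545202e-04]
 [ 9.53018707e-01 -3.02909330e-01  1.13257764e-03]
 [ 9.05029960e-04 -8.91574546e-04 -9.99999193e-01]] [-0.64796137  0.44615876 -5.17393245]
```

View pics/w4.png

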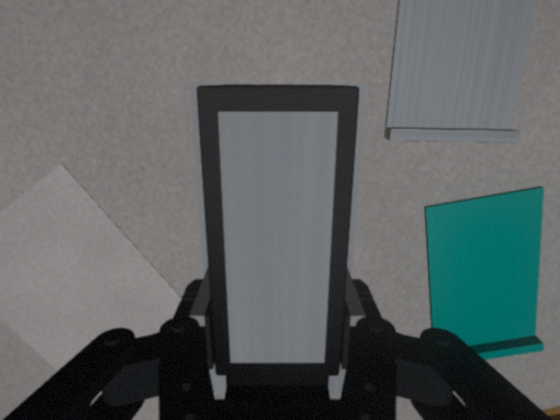

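The wrist view shows the held module in the centre, its +y end at row 87, hanging straight. The grey plate is at the upper right with its raised edge at row 128-140, cols 388-518.

Run:
```python
from h import *
z=np.load('w4.npz');W=z['W']
s=get_state();T=np.array(s['eef_pos']);R=np.array(s['tool_rot'])
a=np.radians(-17.7);px=np.array([np.cos(a),np.sin(a)]);py=np.array([-np.sin(a),np.cos(a)])
def line(q):
    l=cv2.fitLine((np.array(q)[:,:2]*1000).astype(np.float32),cv2.DIST_HUBER,0,.01,.01).ravel();return l[2:].round(1),round(float(np.degrees(np.arctan2(l[1],l[0]))),2)
# edge ridge: per column top z>.016
inn=[];out=[];zz=[]
for u in range(394,514,3):
    m=np.where((W[110:160,u,2]>.017)&(W[110:160,u,2]<.03))[0]
    if len(m): inn.append(W[110+m[0],u]);out.append(W[110+m[-1],u]);zz+=list(W[110+m,u,2])
print('inner',line(inn),'outer',line(out),np.median(zz))
# sides of plate
L=[];Rr=[];zz=[]
for v in range(20,115,4):
    m=np.where((W[v,370:560,2]>.0035)&(W[v,370:560,2]<.009))[0]
    if len(m)>30: L.append(W[v,370+m[0]]);Rr.append(W[v,370+m[-1]]);zz+=list(W[v,370+m,2])
print('left',line(L),'right',line(Rr),np.median(zz), np.linalg.norm((Rr[5]-L[5])[:2]))
I=np.mean(inn,0)[:2];C=(np.mean(L,0)[:2]+np.mean(Rr,0)[:2])/2
print('innermean',I,'midline',C, 'lateral of midline vs TCP', (C-T[:2])@px,'inner along py',(I-T[:2])@py)
# module top in tool frame
M=(W[95:250,225:335].reshape(-1,3)-T)@R
ok=(M[:,2]<0)&(M[:,2]>-.06);M=M[ok];A=np.c_[M[:,:2],np.ones(len(M))];print('top plane',np.linalg.lstsq(A,M[:,2],rcond=None)[0])
col=[(W[np.where((W[60:140,u,2]>.2))[0][0]+60,u]-T)@R for u in range(210,350,20)]
print('end',np.array(col).round(4))
```

```text
inner (array([ 487.4, -366.2], dtype=float32), -18.24) outer (array([ 479.5, -375.6], dtype=float32), -18.29) 0.021690533078615935
left (array([ 438.9, -283.7], dtype=float32), 71.34) right (array([ 559.7, -329.9], dtype=float32), 71.11) 0.00581076541486949 0.12910536369893524
innermean [ 0.47856487 -0.36338685] midline [ 0.49894685 -0.30766902] lateral of midline vs TCP 0.1767342403533765 inner along py 0.041518011559157714
top plane [ 0.00552621  0.0028699  -0.03558671]
end [[ 0.0847 -0.0004 -0.1425]
 [ 0.0841 -0.0145 -0.0278]
 [ 0.0841 -0.0086 -0.027 ]
 [ 0.084  -0.0027 -0.0241]
 [ 0.084   0.0035 -0.0227]
 [ 0.084   0.0099 -0.0204]
 [ 0.084   0.0163 -0.0198]]
```

Run:
```python
from plan import *
R=down(np.radians(-18.3))
rows([((.5108,-.2716,.13),R,7)],-1)
```

```text
[{"x": 0.099, "y": 0.127, "z": 0.085, "wx": -0.0, "wy": -0.0, "wz": 0.0005, "fingers": -1.0}, {"x": 0.099, "y": 0.126, "z": 0.085, "wx": -0.0, "wy": -0.0, "wz": 0.0005, "fingers": -1.0}, {"x": 0.099, "y": 0.126, "z": 0.085, "wx": -0.0, "wy": -0.0, "wz": 0.0005, "fingers": -1.0}, {"x": 0.1, "y": 0.126, "z": 0.085, "wx": -0.0001, "wy": -0.0001, "wz": 0.0006, "fingers": -1.0}, {"x": 0.1, "y": 0.126, "z": 0.085, "wx": -0.0, "wy": -0.0, "wz": 0.0005, "fingers": -1.0}]
[{"x": 0.1, "y": 0.126, "z": 0.084, "wx": -0.0001, "wy": -0.0001, "wz": 0.0006, "fingers": -1.0}, {"x": 0.1, "y": 0.126, "z": 0.085, "wx": -0.0, "wy": -0.0, "wz": 0.0005, "fingers": -1.0}]
```

Request:
{"fn": "jog_arm", "kwargs": {
  "commands": [
    {"x": 0.1, "y": 0.126, "z": 0.085, "wx": 0.0, "wy": 0.0, "wz": 0.0005, "fingers": -1.0},
    {"x": 0.1, "y": 0.126, "z": 0.085, "wx": 0.0, "wy": 0.0, "wz": 0.0005, "fingers": -1.0},
    {"x": 0.1, "y": 0.126, "z": 0.085, "wx": 0.0, "wy": 0.0, "wz": 0.0005, "fingers": -1.0},
    {"x": 0.1, "y": 0.126, "z": 0.085, "wx": 0.0, "wy": 0.0, "wz": 0.0005, "fingers": -1.0},
    {"x": 0.1, "y": 0.126, "z": 0.085, "wx": 0.0, "wy": 0.0, "wz": 0.0005, "fingers": -1.0}
  ]
}}

```text
t: 15.9
eef_pos: [0.4515, -0.2932, 0.1635]
tool_rot: [[0.31, 0.951, -0.0], [0.951, -0.31, 0.0], [0.0, -0.0, -1.0]]
contact_force: [-0.1, -1.7, -6.5]
opening: 0.0453
gripper_force: 73.9
```

Request:
{"fn": "jog_arm", "kwargs": {
  "commands": [
    {"x": 0.1, "y": 0.126, "z": 0.085, "wx": 0.0, "wy": 0.0, "wz": 0.0005, "fingers": -1.0},
    {"x": 0.1, "y": 0.126, "z": 0.085, "wx": 0.0, "wy": 0.0, "wz": 0.0005, "fingers": -1.0},
    {"x": 0.0, "y": 0.0, "z": 0.0, "wx": 0.0, "wy": 0.0, "wz": 0.0, "fingers": -1.0},
    {"x": 0.0, "y": 0.0, "z": 0.0, "wx": 0.0, "wy": 0.0, "wz": 0.0, "fingers": -1.0}
  ]
}}

```text
t: 16.4
eef_pos: [0.5105, -0.2715, 0.1301]
tool_rot: [[0.313, 0.95, -0.001], [0.95, -0.313, 0.0], [0.0, -0.001, -1.0]]
contact_force: [-0.1, -0.7, -5.9]
opening: 0.0456
gripper_force: 74.1
```

Request:
{"fn": "jog_arm", "kwargs": {
  "commands": [
    {"x": 0.0, "y": 0.0, "z": 0.0, "wx": 0.0, "wy": 0.0, "wz": 0.0, "fingers": -1.0},
    {"x": 0.0, "y": 0.0, "z": 0.0, "wx": 0.0, "wy": 0.0, "wz": 0.0, "fingers": -1.0}
  ]
}}

```text
t: 16.65
eef_pos: [0.5104, -0.2723, 0.1307]
tool_rot: [[0.315, 0.949, 0.0], [0.949, -0.315, -0.0], [-0.0, 0.001, -1.0]]
contact_force: [0.5, 0.5, -4.8]
opening: 0.0451
gripper_force: 74.1
```

Request:
{"fn": "jog_arm", "kwargs": {
  "commands": [
    {"x": 0.0, "y": 0.0, "z": 0.14, "wx": 0.0, "wy": 0.0, "wz": 0.0, "fingers": -1.0},
    {"x": 0.0, "y": 0.0, "z": 0.15, "wx": 0.0, "wy": 0.0, "wz": 0.0, "fingers": -1.0},
    {"x": 0.0, "y": 0.0, "z": 0.1, "wx": 0.0, "wy": 0.0, "wz": 0.0, "fingers": -1.0},
    {"x": 0.0, "y": 0.0, "z": 0.05, "wx": 0.0, "wy": 0.0, "wz": 0.0, "fingers": -1.0},
    {"x": 0.0, "y": 0.0, "z": 0.02, "wx": 0.0, "wy": 0.0, "wz": 0.0, "fingers": -1.0}
  ]
}}

```text
t: 17.27
eef_pos: [0.5106, -0.2722, 0.0383]
tool_rot: [[0.315, 0.949, 0.0], [0.949, -0.315, -0.0], [-0.0, 0.0, -1.0]]
contact_force: [-1.0, 0.1, -6.2]
opening: 0.0451
gripper_force: 74.3
```

Request:
{"fn": "jog_arm", "kwargs": {
  "commands": [
    {"x": 0.0, "y": 0.0, "z": 0.0, "wx": 0.0, "wy": 0.0, "wz": 0.0, "fingers": -1.0},
    {"x": 0.0, "y": 0.0, "z": 0.005, "wx": 0.0, "wy": 0.0, "wz": 0.0, "fingers": -1.0},
    {"x": 0.0, "y": 0.0, "z": 0.0, "wx": 0.0, "wy": 0.0, "wz": 0.0, "fingers": -1.0}
  ]
}}

```text
t: 17.65
eef_pos: [0.5108, -0.2721, 0.0377]
tool_rot: [[0.314, 0.949, 0.001], [0.949, -0.314, -0.0], [-0.0, 0.001, -1.0]]
contact_force: [-0.2, -0.1, -6.3]
opening: 0.0453
gripper_force: 74.3
```

Request:
{"fn": "jog_arm", "kwargs": {
  "commands": [
    {"x": -0.01, "y": 0.0, "z": 0.01, "wx": 0.0, "wy": 0.0, "wz": 0.0, "fingers": -1.0},
    {"x": -0.015, "y": 0.0, "z": 0.0, "wx": 0.0, "wy": 0.0, "wz": 0.0, "fingers": -1.0},
    {"x": -0.01, "y": 0.0, "z": 0.0, "wx": 0.0, "wy": 0.0, "wz": 0.0, "fingers": -1.0},
    {"x": 0.0, "y": 0.0, "z": 0.0, "wx": 0.0, "wy": 0.0, "wz": 0.0, "fingers": -1.0}
  ]
}}

```text
t: 18.15
eef_pos: [0.5084, -0.2789, 0.0353]
tool_rot: [[0.315, 0.949, 0.0], [0.949, -0.315, -0.0], [-0.0, 0.0, -1.0]]
contact_force: [0.4, 0.4, -5.4]
opening: 0.0456
gripper_force: 74.6
```

Request:
{"fn": "jog_arm", "kwargs": {
  "commands": [
    {"x": -0.005, "y": 0.0, "z": 0.0, "wx": 0.0, "wy": 0.0, "wz": 0.0, "fingers": -1.0},
    {"x": -0.005, "y": 0.0, "z": 0.0, "wx": 0.0, "wy": 0.0, "wz": 0.0, "fingers": -1.0},
    {"x": 0.0, "y": 0.0, "z": 0.0, "wx": 0.0, "wy": 0.0, "wz": 0.0, "fingers": -1.0}
  ]
}}

```text
t: 18.52
eef_pos: [0.5078, -0.2806, 0.0353]
tool_rot: [[0.315, 0.949, 0.0], [0.949, -0.315, -0.0], [0.0, 0.0, -1.0]]
contact_force: [-0.2, 0.4, -5.6]
opening: 0.045
gripper_force: 74.6
```

Request:
{"fn": "jog_arm", "kwargs": {
  "commands": [
    {"x": -0.005, "y": 0.0, "z": 0.0, "wx": 0.0, "wy": 0.0, "wz": 0.0, "fingers": -1.0},
    {"x": -0.003, "y": 0.0, "z": 0.0, "wx": 0.0, "wy": 0.0, "wz": 0.0, "fingers": -1.0},
    {"x": 0.0, "y": 0.0, "z": 0.0, "wx": 0.0, "wy": 0.0, "wz": 0.0, "fingers": -1.0}
  ]
}}

```text
t: 18.9
eef_pos: [0.5073, -0.2822, 0.0353]
tool_rot: [[0.315, 0.949, 0.0], [0.949, -0.315, -0.0], [-0.0, 0.0, -1.0]]
contact_force: [0.2, -0.5, -5.3]
opening: 0.0448
gripper_force: 74.6
```

Request:
{"fn": "jog_arm", "kwargs": {
  "commands": [
    {"x": -0.004, "y": 0.0, "z": 0.0, "wx": 0.0, "wy": 0.0, "wz": 0.0, "fingers": -1.0},
    {"x": 0.0, "y": 0.0, "z": 0.0, "wx": 0.0, "wy": 0.0, "wz": 0.0, "fingers": -1.0},
    {"x": 0.0, "y": 0.0, "z": 0.0, "wx": 0.0, "wy": 0.0, "wz": 0.0, "fingers": -1.0}
  ]
}}

```text
t: 19.27
eef_pos: [0.5072, -0.2824, 0.0353]
tool_rot: [[0.314, 0.949, 0.0], [0.949, -0.314, 0.001], [0.001, -0.0, -1.0]]
contact_force: [1.5, 5.0, -4.0]
opening: 0.0453
gripper_force: 74.7
```

Request:
{"fn": "jog_arm", "kwargs": {
  "commands": [
    {"x": -0.002, "y": 0.0, "z": 0.003, "wx": 0.0, "wy": 0.0, "wz": 0.0, "fingers": -1.0},
    {"x": 0.0, "y": 0.0, "z": 0.002, "wx": 0.0, "wy": 0.0, "wz": 0.0, "fingers": -1.0},
    {"x": 0.0, "y": 0.0, "z": 0.0, "wx": 0.0, "wy": 0.0, "wz": 0.0, "fingers": -1.0}
  ]
}}

```text
t: 19.65
eef_pos: [0.5072, -0.2823, 0.0352]
tool_rot: [[0.314, 0.949, 0.001], [0.949, -0.314, 0.001], [0.001, 0.0, -1.0]]
contact_force: [0.3, 11.7, 13.7]
opening: 0.0455
gripper_force: 76.8
```

Request:
{"fn": "jog_arm", "kwargs": {
  "commands": [
    {"x": 0.0, "y": 0.0, "z": 0.002, "wx": 0.0, "wy": 0.0, "wz": 0.0, "fingers": -1.0},
    {"x": 0.0, "y": 0.0, "z": 0.0, "wx": 0.0, "wy": 0.0, "wz": 0.0, "fingers": -1.0}
  ]
}}

```text
t: 19.9
eef_pos: [0.5072, -0.2823, 0.0351]
tool_rot: [[0.314, 0.949, 0.001], [0.949, -0.314, 0.001], [0.001, 0.0, -1.0]]
contact_force: [-1.6, 13.0, 21.4]
opening: 0.0452
gripper_force: 77.8
```

```bash
python3 -c "
from h import *
s=get_state();print(s['eef_pos'],s['contact_force'],s['moment'],s['tool_rot'][:2])"
```

```text
[ 0.50717773 -0.28234376  0.03511722] [-1.62664549 12.96386608 21.39627005] [ 1.91293063  0.50760398 -0.03752753] [[ 3.14346531e-01  9.49308071e-01  6.66651289e-04]
 [ 9.49307920e-01 -3.14346958e-01  6.80189479e-04]]
```

Request:
{"fn": "jog_arm", "kwargs": {
  "commands": [
    {"x": 0.0, "y": 0.0, "z": -0.004, "wx": 0.0, "wy": 0.0, "wz": 0.0, "fingers": -1.0},
    {"x": 0.0, "y": 0.0, "z": 0.0, "wx": 0.0, "wy": 0.0, "wz": 0.0, "fingers": -1.0}
  ]
}}

```text
t: 20.15
eef_pos: [0.5072, -0.2824, 0.0352]
tool_rot: [[0.314, 0.949, 0.0], [0.949, -0.314, 0.001], [0.001, 0.0, -1.0]]
contact_force: [2.5, 11.1, 5.0]
opening: 0.0454
gripper_force: 75.7
```

Seated and in contact at about 11 N. I'll release, go up and check.

Request:
{"fn": "jog_arm", "kwargs": {
  "commands": [
    {"x": 0.0, "y": 0.0, "z": 0.0, "wx": 0.0, "wy": 0.0, "wz": 0.0, "fingers": 1.0},
    {"x": 0.0, "y": 0.0, "z": 0.0, "wx": 0.0, "wy": 0.0, "wz": 0.0, "fingers": 1.0},
    {"x": 0.0, "y": 0.0, "z": 0.0, "wx": 0.0, "wy": 0.0, "wz": 0.0, "fingers": 1.0},
    {"x": 0.0, "y": 0.0, "z": 0.0, "wx": 0.0, "wy": 0.0, "wz": 0.0, "fingers": 1.0}
  ]
}}

```text
t: 20.65
eef_pos: [0.5069, -0.2833, 0.0347]
tool_rot: [[0.315, 0.949, 0.0], [0.949, -0.315, -0.0], [-0.0, 0.0, -1.0]]
contact_force: [-0.2, -0.9, 0.7]
opening: 0.0855
gripper_force: 0.0
```

Request:
{"fn": "jog_arm", "kwargs": {
  "commands": [
    {"x": 0.0, "y": 0.0, "z": -0.1, "wx": 0.0, "wy": 0.0, "wz": 0.0, "fingers": 1.0},
    {"x": 0.0, "y": 0.0, "z": -0.2, "wx": 0.0, "wy": 0.0, "wz": 0.0, "fingers": 1.0},
    {"x": 0.0, "y": 0.0, "z": -0.25, "wx": 0.0, "wy": 0.0, "wz": 0.0, "fingers": 1.0},
    {"x": -0.2, "y": 0.0, "z": -0.2, "wx": 0.0, "wy": 0.0, "wz": 0.0, "fingers": 1.0},
    {"x": -0.25, "y": 0.0, "z": -0.2, "wx": 0.0, "wy": 0.0, "wz": 0.0, "fingers": 1.0}
  ]
}}

```text
t: 21.28
eef_pos: [0.4788, -0.3679, 0.2254]
tool_rot: [[0.313, 0.95, 0.0], [0.95, -0.313, -0.0], [-0.0, 0.001, -1.0]]
contact_force: [0.9, -0.5, -0.4]
opening: 0.0848
gripper_force: 0.0
```

Request:
{"fn": "jog_arm", "kwargs": {
  "commands": [
    {"x": -0.2, "y": 0.0, "z": 0.0, "wx": 0.0, "wy": 0.0, "wz": 0.0, "fingers": 1.0},
    {"x": 0.0, "y": 0.0, "z": 0.0, "wx": 0.0, "wy": 0.0, "wz": 0.0, "fingers": 1.0},
    {"x": 0.0, "y": 0.0, "z": 0.0, "wx": 0.0, "wy": 0.0, "wz": 0.0, "fingers": 1.0},
    {"x": 0.0, "y": 0.0, "z": 0.0, "wx": 0.0, "wy": 0.0, "wz": 0.0, "fingers": 1.0}
  ]
}}

```text
t: 21.78
eef_pos: [0.4666, -0.4045, 0.2235]
tool_rot: [[0.314, 0.95, -0.0], [0.95, -0.314, 0.001], [0.0, -0.001, -1.0]]
contact_force: [0.4, -0.1, -0.1]
opening: 0.0859
gripper_force: 0.0
```

Run:
```python
from h import *
s=get_state(); print(s['t'],s['eef_pos'])
ci,p,d=grab('wrist','w5.png'); W=cloud(ci,d); np.savez('w5.npz',p=p,W=W)
m=(W[...,2]>.06)&(W[...,2]<.08);m[300:]=0
nn,lb,st,cen=cv2.connectedComponentsWithStats(m.astype(np.uint8))
for i in range(1,nn):
    if st[i,4]>500:
        q=W[lb==i];print(st[i],cv2.minAreaRect((q[:,:2]*1000).astype(np.float32)),np.median(q[:,2]))
grab('scene','scene2.png')
```

```text
21.775 [ 0.46664178 -0.40451308  0.22346209]
[ 246    0   64   47 2902] ((505.760009765625, -284.7348937988281), (30.623416900634766, 45.68134689331055), 71.97396850585938) 0.07035037859365545
[ 248   83   59   55 3166] ((486.224365234375, -343.8333435058594), (41.15667724609375, 45.739646911621094), 71.7598648071289) 0.0699973049781672
```

View pics/w5.png

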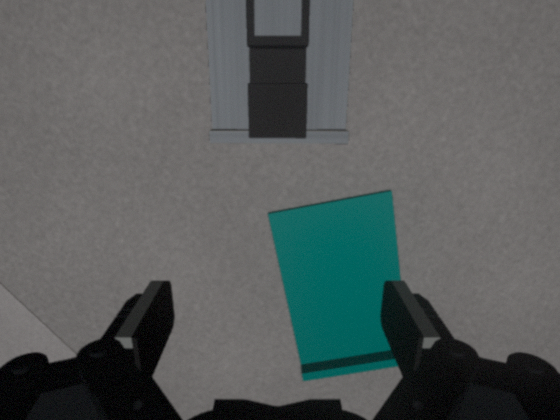

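View pics/scene2.png

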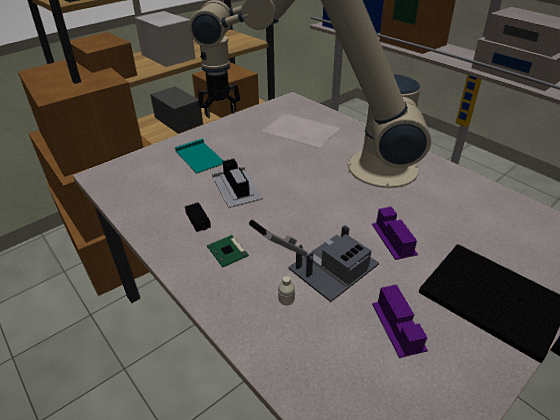

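The wrist view shows the module on the plate, with its end at (278,136) against the raised edge; the measured gap is about 0 and it is square to within about 0.3°. In the scene view the bar is open and the bystanders are where they were.

```bash
python3 -c "
from plant import *
print(job_done())"
```

```text
the job is handed in; nothing more can be done
None
```

The job is handed in: the bar stays open, and the module lies on the inspection plate with one end snug and square against the raised edge (about 13 N peak sideways push), released; the board, glue bottle and power adapter look unmoved.

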